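Square the carb cover against its flange

TASK

Swing the carb body's open hinged bowl cover down until it is fully closed. Then pick up the blue flanged square by its upright blade, set it on the closed cover near the middle of the flange's width, and press it into the corner until its foot sits flush on the cover and its back sits flush against the upright flange. Finish while still gripping the square and pressing it both down and against the flange - do not let go - and leave the other things on the shelf where they are.

Things in the scene. Friction and masses are not known exactly. Their poses are not given: they have to be found in the camera images.
- carb: Worn dark cast-iron carb body with its hinged cover, fixed to the shelf. Origin on the shelf under its float chamber; z up, +x towards the flange (roughly away from the robot), +y the hinge side. Chamber 120 (x, -65 to +55) by 110 (y), rim 46 high, open-topped. Flange at its +x end; behind that a lying round barrel to x = +152, 86 high. All mm.
- flange: Upright grey machined flange, fixed on the carb, 12 mm thick, 120 mm wide along carb y, its top 110 mm above the shelf (58 mm above the closed cover). Its origin and axes are those of the carb body; the face that the square must touch is the plane carb x = +55 mm, facing carb -x.
- cover (a joint): Hinge angle of the bowl cover, rad: 0 = fully closed (at its stop), 1.57 = upright; starts between 0.9 and 1.4. Friction (0.12 N m) keeps it at any angle; 1 to 2 N near the free edge moves it; no latch, no spring. The outer (top) face looks to carb +y and up while open: push that face towards carb -y and down to close.
- hinge (a point): Point on the hinge axis, which runs along carb x: at carb x = 0, y = +56 mm, z = +46 mm. Axes as the carb body.
- cover_edge (a point): Middle of the free edge of the cover, on its outer face. The cover is a pale yellowish flat plate, 113.5 (along the hinge, carb x -60 to +53.5) by 112 by 6 mm, hinged at its underside. This point's axes turn with it: z out of the outer face, -y away from the hinge. Closed, the cover lies on the chamber rim, its top 52 mm above the shelf, and almost touches the flange.
- corner (a point): The corner to press into: on the flange's face, at the height of the closed cover's top (carb x = +55, y = 0, z = +52 mm), at the middle of the flange's width. The square's friction on cover and flange is 0.5 to 0.7. Axes as the carb body.
- square: Flanged square, loose, 0.2 kg, standing on its foot. Origin mid foot underside. Dark steel foot 80 (x) by 36 (y) by 14 high; blue blade 30 (x) by 14 (y), x = +10 to +40, top 106 above the underside. Its back (x = +40) goes on the flange, its underside on the cover. Grip the blade across y, fingertips 62 or more above the underside, to clear the flange's top. All mm.
- heel (a point): Heel of the square: middle of the lower back edge (square x = +40, y = 0, z = 0). It meets corner when seated.
- filter: White nylon fuel filter housing, loose, upright, 40 mm across and 55 mm high; origin under its centre. Leave alone.
- plug_case: Orange spark plug case, loose, 60 (x) by 100 (y) by 35 mm high; origin under its centre. Leave alone.
- idle_knob: Bronze idle screw knob, loose, 32 mm across and 32 mm high; origin under its centre. Leave alone.
- catch_cup: Steel catch cup, loose, 70 mm across and 70 mm high, under the mouth of the tin chute; origin under its centre. Leave alone.
- chute: Tin chute on a fixed stand, 60 mm wide, up to 175 mm high, sloping down towards own +y; origin on the shelf under its lower end. Leave alone.
- screwdriver: Screwdriver, loose, lying at the right front of the shelf. Leave alone.
Things that resemble listed ones, but are neither listed nor needed, are in the scene too. What is shaped like the square but pink is not meant.

How it is judged:
By the outcome, as a careful person would: the job done as asked, in the order asked, and still so for the second after the job is handed in, while the arm keeps its last pose, push and grip.
It also fails if it takes over 67 s, if anything falls off the work surface, if the arm or the gripper's body presses on something with over 40 N, if the wrist force passes 120 N, or if a joint passes its speed limit or range.

ROBOT

A 7-joint arm with a two-finger parallel gripper is mounted at the origin on the work surface. World frame = base frame: x ahead of the robot, y to its left, z up, the work surface at z = 0. Lengths are in m, angles in rad, forces in N, time in s.
With the tool pointing down it reaches from about 0.4 to 0.85 m from the base axis. Payload 4.5 kg.
Tool frame: the origin (TCP) lies midway between the tips of the shut fingers; the grasp point (between the pads) lies 19 mm behind it; z points along the fingers, y is the line along which they close (so a half turn about z gives the same grasp; the last joint's range is limited). The gripper opens to 88 mm and grips with 3 to 60 N. Pads are 18 mm wide; open, the fingers measure 123 mm over their backs; the gripper's body (75 mm by 187 mm) begins 45 mm behind the grasp point.
Start: joints at [-1.189, 0.689, -0.195, 1.565, 0.157, 0.902, -0.215], TCP at [0.213, 0.588, 0.239] pointing down, gripper open.
Joint ranges: [-3.01, 3.01], [-0.46, 2.08], [-1.47, 1.51], [0.13, 2.56], [-1, 4.14], [0.04, 2.09], [-2.66, 2.66]. Speed limits (rad/s): [2.57, 2.57, 3.14, 3.14, 3.14, 3.14, 3.14].

INTERFACE

Orientations are given as a unit quaternion [x, y, z, w].
In Python, from plant import r gives the robot as it stands.
- The arm moves only by the tool carry_out, never from a script. Its argument "plan" is a list of rows, each an object with "rot": the turn, a rotation vector about the tool's x, y, z in rad, a list of three; "xyz": the shift along the tool's x, y, z in m, a list of three; "grip": the closure in counts, from 0 (fully open) to 255 (shut). In form: [{"rot": [wx, wy, wz], "xyz": [dx, dy, dz], "grip": grip}, ...]. A call has 1 to 8 rows; each row is the pose to reach, as a shift and turn from the pose commanded when the call began, along the tool's axes at that moment; what a row does not reach only later rows make up. A row lasts 1/12 s, in which the tool goes at most 41.7 mm and 7.16 degrees, less where a joint would pass 70% of its speed; a pose out of reach is approached as far as the arm can. A call with a gripper value outside its range is refused whole. The fingers move at their own pace and stop on an object; "squeeze" is the grip in N (left out, the last holds). Time passes only in rows, so rows that repeat a pose let the fingers close. It gives the time, the measured TCP pose, the force, the opening and the grip force at its end, in the units of the state.
- r.get_state(): the state, without advancing time (a new reading comes with each control period).
- r.snapshot(name): name is "scene" or "top" or "wrist"; returns the picture (420x560x3 uint8, red, green, blue); there is no depth.
- r.camera_params(name): a dict with "fx", "fy", "cx", "cy" (pixels), "distortion" ([k1, k2, p1, p2, k3] as OpenCV has them; the pictures are not rectified), "position" and "attitude" of the camera in the world; the wrist camera has in their place "hand_eye" (4x4, takes a point from camera to tool coordinates, whose origin is the TCP and whose axes are the flange's). Camera axes: x right, y down, z forward; pixel columns grow to the right and rows downward; lengths in m; the calibration is good to about 2 mm. A picture is of the moment at which its call begins: read the wrist's pose just before it. camera_params takes no time and is no camera call.
- r.finish_job(): hands the job in; it is judged then, once.
The state is a dict: "clock": time; "q": joint angles; "qd": joint speeds; "joint_torque": joint torques, N m; "tool_pos": TCP position; "eef_rot": TCP orientation; "contact_force": force on the tool from outside, world axes, zero at the start; "moment": the same for the moment, N m; "opening": opening from 0.0 (shut) to 1.0 (fully open); "finger_force": force on a finger pad.
Only numpy, scipy, OpenCV 4.12 (cv2) and the standard library are available. Lean on these libraries where they do the work, as an engineer would, in place of code of your own. Each camera call takes 0.05 s, during which the arm holds its last target. There are 200 camera calls.

## Working session

There is one attempt and no reset: what is moved stays moved. The work goes in short steps, Python scripts to look and compute and a tool call to move; the robot and the scene stay as the last step left them, time stands still between calls to the robot, and variables do not carry over. Pictures are saved under pics/ and viewed, at most 10 in all, crops included, and the job is handed in when it is done.

Besides the shell and the picture viewer there is one more tool, called after ">>>" as name([rows], argument=value, ...), one row to a line, values as JSON. carry_out: Moves the arm, as the interface text tells. Its arguments: {"type":"object","properties":{"plan":{"type":"array"},"squeeze":{"type":"number"}},"required":["plan"]}

```bash
ls; mkdir -p pics; python3 - <<'E'
from plant import r
import cv2,numpy as np
s=r.get_state();print(s)
for n in("scene","top","wrist"):
    p=r.camera_params(n);print(n,p)
a=[r.snapshot(n) for n in("scene","top","wrist")]
for n,i in zip(("scene","top","wrist"),a): cv2.imwrite(f"pics/{n}0.png",i[:,:,::-1])
E
```

```text
pics
{'clock': 0.0, 'q': array([-1.18923701,  0.68997803, -0.19448496,  1.5663503 ,  0.15728594,
        0.90251148, -0.21509642]), 'qd': array([ 4.30756983e-04, -5.72174304e-04, -6.25947371e-04,  1.76062455e-03,
       -7.43225189e-05,  1.18653263e-03, -9.84775672e-04]), 'joint_torque': array([-8.26262340e-05, -5.27575958e+01, -1.26734544e+00, -1.53431547e+01,
       -5.27027913e-02,  6.47331937e-03,  1.60552081e-04]), 'tool_pos': array([0.21283612, 0.58696153, 0.23791135]), 'eef_rot': array([ 1.72976342e-01,  9.84925541e-01, -9.25159222e-04, -8.87595780e-05]), 'contact_force': array([-0.48046171, -0.13709758,  0.51220566]), 'moment': array([-0.00611512,  0.01705543, -0.00577404]), 'finger_force': 0.0, 'opening': 0.9962498273422671}
scene {'fx': 443.2241783206963, 'fy': 443.2241783206963, 'cx': 278.9657783451313, 'cy': 208.5653010647195, 'distortion': array([-0.04443419,  0.        ,  0.        ,  0.        ,  0.        ]), 'position': array([ 1.20141835, -0.17655237,  0.88490897]), 'attitude': array([ 0.69722491,  0.64782748, -0.20666802, -0.22690377])}
top {'fx': 471.02073858019884, 'fy': 471.02073858019884, 'cx': 280.70423011146096, 'cy': 203.79550907930357, 'distortion': array([0.054854, 0.      , 0.      , 0.      , 0.      ]), 'position': array([ 0.35621464, -0.09303214,  1.3047699 ]), 'attitude': array([-0.67643667,  0.72957735, -0.07320644,  0.06921802])}
wrist {'fx': 333.74395895210074, 'fy': 333.74395895210074, 'cx': 284.40801099498765, 'cy': 216.89952033944795, 'distortion': array([-0.03548756,  0.        ,  0.        ,  0.        ,  0.        ]), 'hand_eye': array([[ 1.00817850e-03, -9.66473284e-01, -2.56765212e-01,
         6.67026462e-02],
       [ 9.99999466e-01,  1.03246353e-03,  4.02295306e-05,
         1.10605204e-03],
       [ 2.26219950e-04, -2.56765115e-01,  9.66473809e-01,
        -1.45078477e-01],
       [ 0.00000000e+00,  0.00000000e+00,  0.00000000e+00,
         1.00000000e+00]])}
```

View pics/scene0.png

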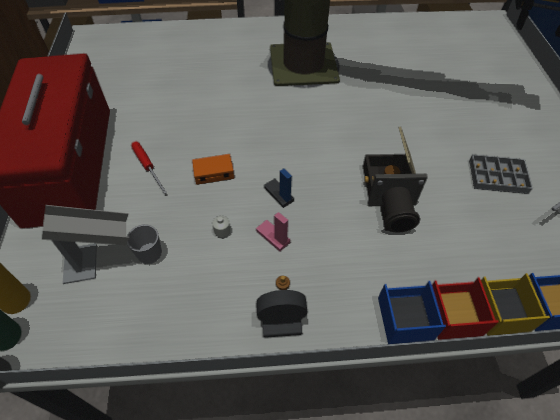

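View pics/top0.png

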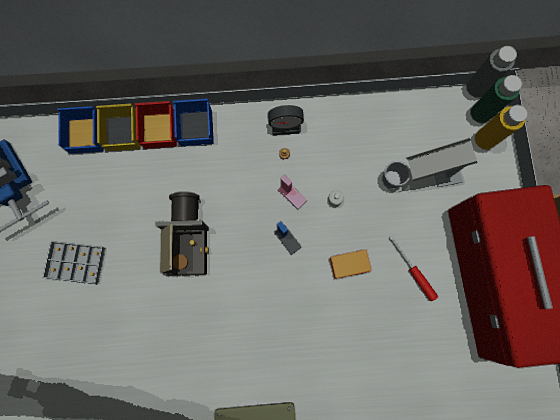

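The scene picture shows the carb at about (393,185), with its cover open at (405,145). The blue-bladed square is at (284,187) and the pink lookalike at (275,231). In the top picture the carb is at (185,240), the blue blade at (282,228) and the pink one at (290,190). Only these two look like the square, and I choose the blue. Next is one close crop.

```bash
cat > h.py <<'E'
from plant import r
import cv2,numpy as np
from scipy.spatial.transform import Rotation as R
def cam(n,s=None):
    p=r.camera_params(n);K=np.array([[p['fx'],0,p['cx']],[0,p['fy'],p['cy']],[0,0,1]])
    if 'hand_eye' in p:
        T=np.eye(4);T[:3,:3]=R.from_quat(s['eef_rot']).as_matrix();T[:3,3]=s['tool_pos'];T=T@p['hand_eye'];return K,p['distortion'],T[:3,:3],T[:3,3]
    return K,p['distortion'],R.from_quat(p['attitude']).as_matrix(),p['position']
def ray(c,uv):
    K,d,Rm,o=c
    n=cv2.undistortPoints(np.float64(uv).reshape(-1,1,2),K,d).reshape(-1,2)
    return o,np.c_[n,np.ones(len(n))]@Rm.T
def onplane(c,uv,z):
    o,d=ray(c,uv);return o+d*((z-o[2])/d[:,2])[:,None]
def proj(c,X):
    K,d,Rm,o=c
    return cv2.projectPoints((np.float64(X).reshape(-1,3)-o)@Rm,np.zeros(3),np.zeros(3),K,d)[0].reshape(-1,2)
E
python3 - <<'E'
from h import *
t=cv2.imread('pics/top0.png');s=cv2.imread('pics/scene0.png')
a=cv2.resize(t[185:285,150:220],None,fx=5.7,fy=5.7,interpolation=2)[:570,:400]
b=cv2.resize(s[115:240,350:438],None,fx=4.5,fy=4.5,interpolation=2)[:570]
cv2.imwrite('pics/c1.png',np.hstack([a,b[:, :400] if b.shape[0]>=570 else cv2.copyMakeBorder(b,0,570-b.shape[0],0,0,0)]))
for n,im in(('top',t),('scene',s)):
    hsv=cv2.cvtColor(im,cv2.COLOR_BGR2HSV)
    m=cv2.inRange(hsv,(100,90,40),(125,255,255))
    x0,y0=(260,210) if n=='top' else (255,160)
    w=np.zeros_like(m);w[y0:y0+55,x0:x0+50]=1
    k,_=cv2.findContours(m*w,0,2);k=max(k,key=cv2.contourArea)
    print(n,cv2.boundingRect(k),cv2.minAreaRect(k),onplane(cam(n),[cv2.minAreaRect(k)[0]],.106))
    g=cv2.cvtColor(im,cv2.COLOR_BGR2GRAY);m2=((g<90)*w).astype('uint8')
    k,_=cv2.findContours(m2,0,2);k=max(k,key=cv2.contourArea);print(cv2.minAreaRect(k),cv2.boxPoints(cv2.minAreaRect(k)).tolist())
    print(onplane(cam(n),cv2.boxPoints(cv2.minAreaRect(k)),.014))
E
```

```text
top (277, 221, 11, 13) ((281.8600158691406, 226.97999572753906), (11.80000114440918, 5.800000190734863), 53.13010025024414) [[ 0.54007705 -0.10753699  0.106     ]]
((285.91998291015625, 237.5600128173828), (32.79999542236328, 13.199997901916504), 53.13010025024414) [[270.79998779296875, 228.4000244140625], [281.3599853515625, 220.48001098632812], [301.03997802734375, 246.72000122070312], [290.47998046875, 254.6400146484375]]
[[ 0.55254406 -0.07783157  0.014     ]
 [ 0.57247558 -0.10864765  0.014     ]
 [ 0.49565203 -0.15698602  0.014     ]
 [ 0.4762167  -0.12636518  0.014     ]]
scene (280, 169, 12, 33) ((285.5, 185.0), (32.0, 11.0), 90.0) [[ 0.57853876 -0.11027961  0.106     ]]
((283.4192199707031, 188.342041015625), (31.581588745117188, 27.926311492919922), 46.97493362426758) [[262.4370422363281, 186.32540893554688], [282.8526916503906, 167.27078247070312], [304.4013977050781, 190.35867309570312], [283.9857482910156, 209.41329956054688]]
[[ 0.50512708 -0.16059519  0.014     ]
 [ 0.44569412 -0.10436054  0.014     ]
 [ 0.5253715  -0.05681128  0.014     ]
 [ 0.5800839  -0.11244561  0.014     ]]
```

View pics/c1.png

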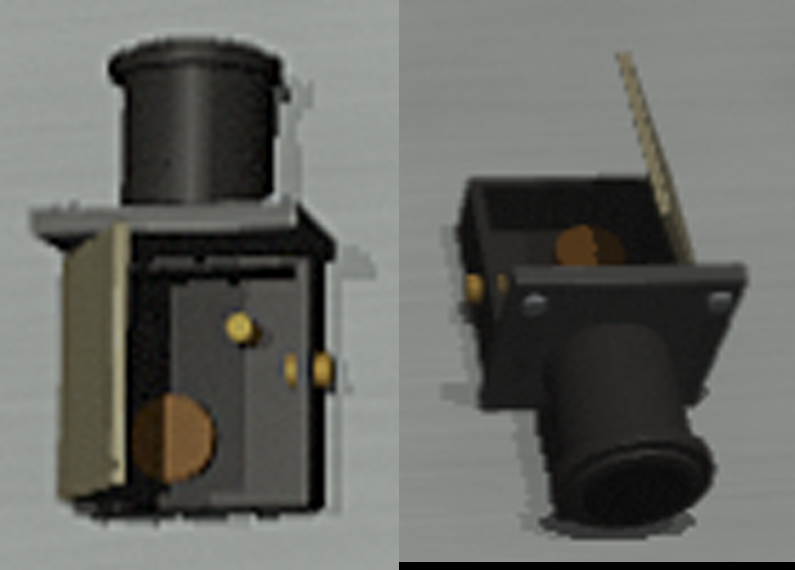

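The crop shows the flange top edge running from about (156,226) to (202,224) in the top picture. The cover's outer face is the pale strip. Its hinge edge is at x≈160 and its free edge at x≈170, between y 224 and 271. The far corner of the free edge is at about (399,127) in the scene picture.

```bash
cat >> h.py <<'E'
def tri(c1,u1,c2,u2):
    o1,d1=ray(c1,[u1]);o2,d2=ray(c2,[u2]);d1=d1[0];d2=d2[0]
    A=np.c_[d1,-d2];k=np.linalg.lstsq(A,o2-o1,rcond=None)[0]
    a=o1+k[0]*d1;b=o2+k[1]*d2
    return (a+b)/2,np.linalg.norm(a-b)
E
python3 - <<'E'
from h import *
np.set_printoptions(precision=4,suppress=True)
ct,cs=cam('top'),cam('scene')
T=lambda x,y:(150+x/5.7,185+y/5.7)
S=lambda x,y:(350+(x-400)/4.5,115+y/4.5)
print('flange front L,R, back L,R',onplane(ct,[T(36,234),T(297,224),T(32,210),T(297,202)],.110))
print('flange scene back',onplane(cs,[S(515,282),S(745,278),S(515,268),S(745,265)],.110))
print('rim near right/left',onplane(ct,[T(322,512),T(60,498)],.046))
print('scene rim -x corners',onplane(cs,[S(471,180),S(655,180)],.046))
print('free corners',tri(ct,T(108,492),cs,S(621,53)))
b=onplane(ct,[(275.5,0)],.1) if 0 else None
# flanged square: blade top corners
t=cv2.imread('pics/top0.png');s=cv2.imread('pics/scene0.png')
a=cv2.resize(t[170:260,260:315],None,fx=6,fy=6,interpolation=2);b=cv2.resize(s[160:250,250:310],None,fx=6,fy=6,interpolation=2)
cv2.imwrite('pics/c2.png',np.hstack([a,b]))
E
```

```text
flange front L,R, back L,R [[0.5663 0.2123 0.11  ]
 [0.5619 0.0958 0.11  ]
 [0.5774 0.2138 0.11  ]
 [0.572  0.0954 0.11  ]]
flange scene back [[0.5747 0.0958 0.11  ]
 [0.5802 0.214  0.11  ]
 [0.5656 0.0977 0.11  ]
 [0.5717 0.2163 0.11  ]]
rim near right/left [[0.4372 0.0998 0.046 ]
 [0.4531 0.2201 0.046 ]]
scene rim -x corners [[0.4467 0.1086 0.046 ]
 [0.4537 0.2142 0.046 ]]
free corners (array([0.4465, 0.1753, 0.1408]), np.float64(0.0016341629550264308))
```

View pics/c2.png

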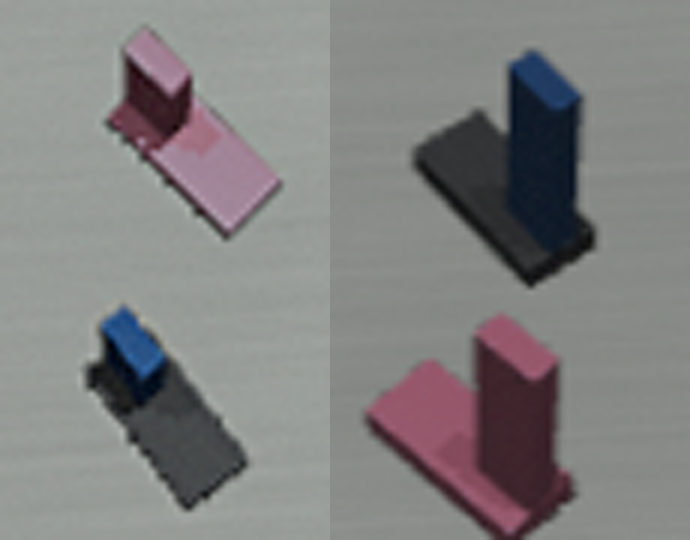

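Both views agree. The blue square's blade is at about (0.541,-0.107) and its x axis is at about 32°. The carb corner is at about (0.566,0.155) with yaw about -0.045, and the cover is at about 1.17 rad. In this crop the blue blade top spans (277,221) to (288,231) and the pink one is the decoy.

```bash
cat >> h.py <<'E'
np.set_printoptions(precision=4,suppress=True)
YAW=-0.045; O=np.array([.511,.157])
def carb(x,y,z):
    c,s=np.cos(YAW),np.sin(YAW);return np.array([O[0]+c*x-s*y,O[1]+s*x+c*y,z])
def go(p,yaw):
    "shift/turn to put TCP at p, pointing down, tool x at heading yaw"
    s=r.get_state();Rt=R.from_quat(s['eef_rot'])
    W=R.from_matrix(np.c_[[np.cos(yaw),np.sin(yaw),0],[np.sin(yaw),-np.cos(yaw),0],[0,0,-1]])
    print('xyz',Rt.inv().apply(np.array(p)-s['tool_pos']),'rot',(Rt.inv()*W).as_rotvec(),'at',s['tool_pos'])
E
python3 - <<'E'
from h import *
go(carb(-.015,.090,.2),np.pi+YAW)
go(carb(-.015,.090,.125),np.pi+YAW)
E
```

```text
xyz [-0.3857 -0.2213  0.0384] rot [-0.0014 -0.0001 -0.3027] at [0.2129 0.5871 0.2381]
xyz [-0.3857 -0.2212  0.1134] rot [-0.0014 -0.0001 -0.3027] at [0.2129 0.5871 0.2381]
```

>>> carry_out([
  {"rot":[0,0,-0.1],"xyz":[-0.035,-0.02,0],"grip":255},
  {"rot":[0,0,-0.2],"xyz":[-0.07,-0.04,0],"grip":255},
  {"rot":[0,0,-0.303],"xyz":[-0.105,-0.06,0],"grip":255},
  {"rot":[0,0,-0.303],"xyz":[-0.14,-0.08,0.01],"grip":255},
  {"rot":[0,0,-0.303],"xyz":[-0.175,-0.1,0.02],"grip":255},
  {"rot":[0,0,-0.303],"xyz":[-0.21,-0.12,0.03],"grip":255},
  {"rot":[0,0,-0.303],"xyz":[-0.245,-0.14,0.038],"grip":255},
  {"rot":[0,0,-0.303],"xyz":[-0.28,-0.16,0.038],"grip":255},
], squeeze=20)

```text
clock: 0.82
tool_pos: [0.4219, 0.3392, 0.1992]
eef_rot: [0.022, 1.0, -0.001, -0.001]
contact_force: [0.8, -0.3, 0.7]
opening: 0.416
finger_force: 0.0
```

```bash
python3 - <<'E'
from h import *
go(carb(-.015,.090,.2),np.pi+YAW)
E
```

```text
xyz [-0.0821 -0.0881 -0.0008] rot [-0.0023 -0.0022  0.0005] at [0.4219 0.3392 0.1992]
```

>>> carry_out([
  {"rot":[0,0,0],"xyz":[-0.028,-0.029,0],"grip":255},
  {"rot":[0,0,0],"xyz":[-0.055,-0.058,0],"grip":255},
  {"rot":[0,0,0],"xyz":[-0.082,-0.08,0],"grip":255},
  {"rot":[0,0,0],"xyz":[-0.082,-0.08,0.035],"grip":255},
  {"rot":[0,0,0],"xyz":[-0.082,-0.08,0.072],"grip":255},
  {"rot":[0,0,0],"xyz":[-0.082,-0.08,0.072],"grip":255},
  {"rot":[0,0,0],"xyz":[-0.082,-0.08,0.072],"grip":255},
])

```text
clock: 1.4
tool_pos: [0.4986, 0.2576, 0.1275]
eef_rot: [0.022, 1.0, -0.001, -0.002]
contact_force: [0.1, -0.5, 1.0]
opening: 0.008
finger_force: 0.0
```

```bash
python3 - <<'E'
from h import *
go(carb(-.015,.090,.125),np.pi+YAW)
a=r.snapshot('top')[:,:,::-1]; b=r.snapshot('scene')[:,:,::-1]
a=cv2.resize(a[185:285,130:220],None,fx=4.4,fy=4.4,interpolation=2);b=cv2.resize(b[105:205,350:440],None,fx=4.4,fy=4.4,interpolation=2)
cv2.imwrite('pics/c3.png',np.hstack([a,b]))
E
```

```text
xyz [-0.0019 -0.0099  0.0026] rot [-0.0024 -0.0039  0.0008] at [0.4986 0.2576 0.1275]
```

View pics/c3.png

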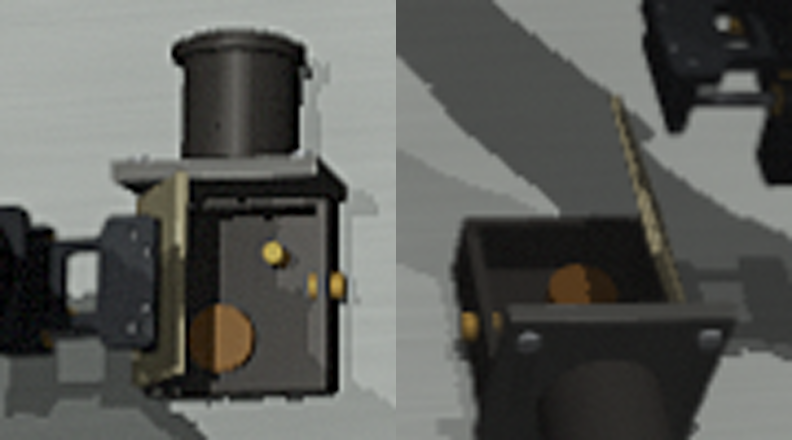

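The gripper stands clear of the cover on the hinge side, in crop coordinates fingers at (125,280) and cover at (165,280). Now I sweep the cover shut.

>>> carry_out([
  {"rot":[0,0,0],"xyz":[0,-0.027,0],"grip":255},
  {"rot":[0,0,0],"xyz":[0,-0.05,0],"grip":255},
  {"rot":[0,0,0],"xyz":[0,-0.064,0.002],"grip":255},
  {"rot":[0,0,0],"xyz":[0,-0.077,0.008],"grip":255},
  {"rot":[0,0,0],"xyz":[0,-0.088,0.017],"grip":255},
  {"rot":[0,0,0],"xyz":[0,-0.097,0.027],"grip":255},
  {"rot":[0,0,0],"xyz":[0,-0.104,0.038],"grip":255},
  {"rot":[0,0,0],"xyz":[0,-0.11,0.05],"grip":255},
])

```text
clock: 2.17
tool_pos: [0.4962, 0.1484, 0.0793]
eef_rot: [0.022, 1.0, 0.001, 0.001]
contact_force: [0.8, 0.2, 0.3]
opening: 0.004
finger_force: 0.6
```

>>> carry_out([
  {"rot":[0,0,0],"xyz":[0,-0.003,0.009],"grip":255},
  {"rot":[0,0,0],"xyz":[0,-0.005,0.017],"grip":255},
  {"rot":[0,0,0],"xyz":[0,-0.006,0.023],"grip":255},
  {"rot":[0,0,0],"xyz":[0,-0.006,0.025],"grip":255},
  {"rot":[0,0,0],"xyz":[0,-0.006,0.026],"grip":255},
  {"rot":[0,0,0],"xyz":[0,-0.006,0.026],"grip":255},
])

```text
clock: 2.67
tool_pos: [0.4948, 0.1429, 0.0527]
eef_rot: [0.022, 1.0, 0.0, -0.0]
contact_force: [0.4, -0.4, -0.1]
opening: 0.008
finger_force: 0.0
```

>>> carry_out([
  {"rot":[0,0,0],"xyz":[0,0,0.002],"grip":255},
  {"rot":[0,0,0],"xyz":[0,0,0.003],"grip":255},
  {"rot":[0,0,0],"xyz":[0,0,0.003],"grip":255},
  {"rot":[0,0,0],"xyz":[0,0,0.003],"grip":255},
])

```text
clock: 3.0
tool_pos: [0.495, 0.1429, 0.0521]
eef_rot: [0.022, 1.0, 0.0, 0.001]
contact_force: [-4.1, -0.3, 22.6]
opening: 0.008
finger_force: 11.3
```

```bash
python3 - <<'E'
from h import *
print(r.get_state()['contact_force'])
go([.495,.143,.2],np.pi+YAW)
a=r.snapshot('top')[:,:,::-1]; b=r.snapshot('scene')[:,:,::-1]
a=cv2.resize(a[185:285,130:220],None,fx=4.4,fy=4.4,interpolation=2);b=cv2.resize(b[105:205,350:440],None,fx=4.4,fy=4.4,interpolation=2)
cv2.imwrite('pics/c4.png',np.hstack([a,b]))
E
```

```text
[-4.0504 -0.3111 22.6059]
xyz [-0.0003  0.0002 -0.1479] rot [0.0007 0.0021 0.001 ] at [0.495  0.1429 0.0521]
```

View pics/c4.png

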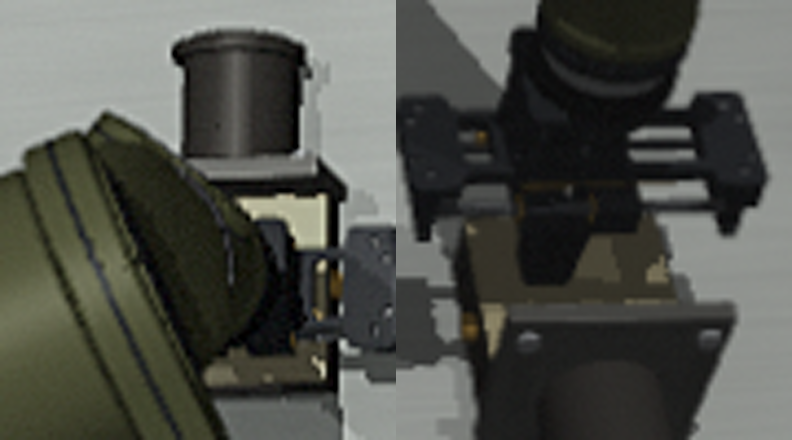

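The cover is closed, with the tip reading z = 0.0521 at 23 N. Next I lift and take one close look at the flange.

>>> carry_out([
  {"rot":[0,0,0],"xyz":[0,0,-0.03],"grip":0},
  {"rot":[0,0,0],"xyz":[0,0,-0.07],"grip":0},
  {"rot":[0,0,0],"xyz":[0,0,-0.11],"grip":0},
  {"rot":[0,0,0],"xyz":[0,0,-0.15],"grip":0},
  {"rot":[0,0,0],"xyz":[0,0,-0.17],"grip":0},
  {"rot":[0,0,0],"xyz":[0,0,-0.17],"grip":0},
  {"rot":[0,0,0],"xyz":[0,0,-0.17],"grip":0},
])

```text
clock: 3.68
tool_pos: [0.4954, 0.1426, 0.2209]
eef_rot: [0.022, 1.0, 0.001, 0.001]
contact_force: [-0.7, -0.8, -2.0]
opening: 0.514
finger_force: 0.0
```

```bash
python3 - <<'E'
from h import *
import pickle
s=r.get_state();a=r.snapshot('wrist')[:,:,::-1];pickle.dump(s,open('s5.pkl','wb'))
cv2.imwrite('pics/w5.png',a)
print(s['tool_pos'],proj(cam('wrist',s),[carb(.055,y,.110) for y in(-.06,.06)]),proj(cam('wrist',s),[carb(.055,y,.052) for y in(-.06,.06)]))
go([.541,-.107,.17],np.pi+np.deg2rad(32.2))
E
```

```text
[0.4954 0.1426 0.2209] [[229.6208 294.1864]
 [370.8247 294.1701]] [[238.5677 266.6698]
 [356.6102 266.712 ]]
xyz [-0.0575 -0.2468  0.0496] rot [-0.0001  0.     -0.6066] at [0.4945 0.1422 0.2196]
```

View pics/w5.png

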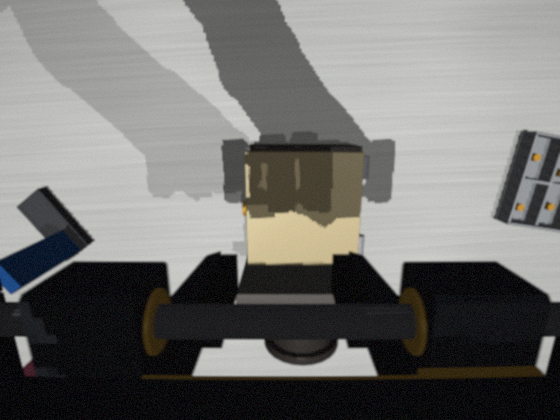

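The wrist view shows the closed cover flush, with its far edge level at row 263 and the flange top edge at about row 293. Both match the prediction. Its columns, 247 to 362, suggest carb y is a few mm greater than I estimated. I'll recheck that from the top view. Now I go above the square.

>>> carry_out([
  {"rot":[0,0,-0.1],"xyz":[-0.008,-0.035,0],"grip":0},
  {"rot":[0,0,-0.2],"xyz":[-0.016,-0.07,0],"grip":0},
  {"rot":[0,0,-0.3],"xyz":[-0.025,-0.105,0],"grip":0},
  {"rot":[0,0,-0.4],"xyz":[-0.033,-0.14,0],"grip":0},
  {"rot":[0,0,-0.5],"xyz":[-0.041,-0.175,0],"grip":0},
  {"rot":[0,0,-0.607],"xyz":[-0.049,-0.21,0],"grip":0},
  {"rot":[0,0,-0.607],"xyz":[-0.0575,-0.247,0],"grip":0},
  {"rot":[0,0,-0.607],"xyz":[-0.0575,-0.247,0],"grip":0},
])

```text
clock: 4.4
tool_pos: [0.5402, -0.1172, 0.2166]
eef_rot: [-0.271, 0.962, -0.002, -0.003]
contact_force: [0.5, -0.7, 0.7]
opening: 0.998
finger_force: 0.0
```

>>> carry_out([
  {"rot":[0,0,0],"xyz":[0,0,0],"grip":0},
  {"rot":[0,0,0],"xyz":[0,0,0],"grip":0},
  {"rot":[0,0,0],"xyz":[0,0,0],"grip":0},
])

```text
clock: 4.65
tool_pos: [0.5407, -0.105, 0.2189]
eef_rot: [-0.279, 0.96, 0.001, -0.001]
contact_force: [0.5, -0.2, 0.3]
opening: 1.003
finger_force: 0.0
```

```bash
python3 - <<'E'
from h import *
s=r.get_state();a=r.snapshot('wrist')[:,:,::-1].copy();t=r.snapshot('top')[:,:,::-1].copy()
cv2.imwrite('pics/w6.png',a);cv2.imwrite('pics/t6.png',t)
c=cam('wrist',s)
hsv=cv2.cvtColor(a,cv2.COLOR_BGR2HSV);m=cv2.inRange(hsv,(100,90,30),(125,255,255))
k,_=cv2.findContours(m,0,2);k=max(k,key=cv2.contourArea)
rc=cv2.minAreaRect(k);print(s['tool_pos'],rc,cv2.boundingRect(k));print(onplane(c,cv2.boxPoints(rc),.106))
th=np.deg2rad(32.2);ax=np.array([np.cos(th),np.sin(th)]);ay=np.array([-ax[1],ax[0]])
print('pred top corners',proj(c,[np.r_[np.array([.541,-.107])+i*.015*ax+j*.007*ay,.106] for i,j in((1,1),(1,-1),(-1,-1),(-1,1))]))
# cover in top view
w=t[215:280,150:215];h=cv2.cvtColor(w,cv2.COLOR_BGR2HSV)
m=cv2.inRange(h,(15,35,90),(35,255,255));k,_=cv2.findContours(m,0,2);k=max(k,key=cv2.contourArea)
q=cv2.minAreaRect(k);b=cv2.boxPoints(q)+[150,215];print(q,b);print(onplane(cam('top'),b,.052), onplane(cam('top'),[b.mean(0)],.052))
cv2.imwrite('pics/c6.png',np.hstack([cv2.resize(w,(390,390),interpolation=0),cv2.resize(a[180:420],(400,390)) if 0 else cv2.resize(a[:,80:500],(390,390))]))
E
```

```text
[ 0.5407 -0.105   0.2189] ((280.2206115722656, 205.64639282226562), (18.662548065185547, 53.12696075439453), 2.6025619506835938) (271, 179, 20, 54)
[[ 0.5591 -0.1053  0.106 ]
 [ 0.5214 -0.1265  0.106 ]
 [ 0.5142 -0.1139  0.106 ]
 [ 0.5516 -0.0922  0.106 ]]
pred top corners [[288.5185 230.398 ]
 [271.198  230.3383]
 [270.971  193.8026]
 [288.7968 193.8677]]
((32.5, 35.5), (43.0, 41.0), 90.0) [[162. 229.]
 [203. 229.]
 [203. 272.]
 [162. 272.]]
[[0.5674 0.2122 0.052 ]
 [0.559  0.1031 0.052 ]
 [0.4449 0.1077 0.052 ]
 [0.4533 0.2147 0.052 ]] [[0.5056 0.1596 0.052 ]]
```

View pics/c6.png

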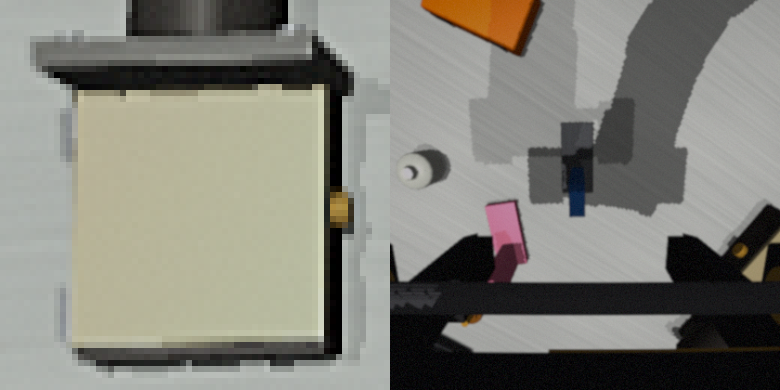

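The left half shows the cover closed, spanning px (162,229) to (203,272). The right half shows the blue blade between the fingers, with its far end at row 232 and columns 271 to 290. Prediction is within 2 px. Now I descend and grip.

```bash
sed -i 's/^YAW=.*/YAW=-0.045; O=np.array([.510,.160])/' h.py; python3 - <<'E'
from h import *
import pickle
go([.5415,-.1068,.066],np.pi+np.deg2rad(32.2))
s=pickle.load(open('s5.pkl','rb'));c=cam('wrist',s);a=cv2.imread('pics/w5.png');g=cv2.cvtColor(a,cv2.COLOR_BGR2GRAY).astype(float)
X=np.arange(255,328,4)
for lo,hi,z in((250,275,.052),(280,302,.110)):
    d=np.diff(cv2.GaussianBlur(g,(5,5),0)[lo:hi,X],axis=0)*(-1 if z<.1 else 1);e=lo+.5+d.argmax(0)
    p=onplane(c,np.c_[X,e],z);print(z,e,np.polyfit(p[:,1],p[:,0],1))
E
```

```text
xyz [ 0.0005 -0.0019  0.1534] rot [ 0.0011 -0.0002  0.0035] at [ 0.541  -0.1051  0.2194]
0.052 [263.5 263.5 262.5 264.5 264.5 264.5 263.5 263.5 263.5 263.5 263.5 262.5
 264.5 264.5 264.5 264.5 263.5 263.5 263.5] [0.0481 0.5561]
0.11 [293.5 293.5 293.5 293.5 293.5 293.5 293.5 293.5 293.5 293.5 293.5 293.5
 293.5 293.5 293.5 293.5 293.5 293.5 293.5] [0.0446 0.5592]
```

>>> carry_out([
  {"rot":[0,0,0],"xyz":[0,-0.002,0.035],"grip":0},
  {"rot":[0,0,0],"xyz":[0,-0.002,0.07],"grip":0},
  {"rot":[0,0,0],"xyz":[0,-0.002,0.105],"grip":0},
  {"rot":[0,0,0],"xyz":[0,-0.002,0.135],"grip":0},
  {"rot":[0,0,0],"xyz":[0,-0.002,0.153],"grip":0},
  {"rot":[0,0,0],"xyz":[0,-0.002,0.153],"grip":80},
  {"rot":[0,0,0],"xyz":[0,-0.002,0.153],"grip":140},
  {"rot":[0,0,0],"xyz":[0,-0.002,0.153],"grip":200},
], squeeze=40)

```text
clock: 5.42
tool_pos: [0.5433, -0.1079, 0.0679]
eef_rot: [-0.278, 0.961, -0.0, 0.001]
contact_force: [0.3, -0.1, 0.8]
opening: 0.795
finger_force: 0.0
```

>>> carry_out([
  {"rot":[0,0,0],"xyz":[0,0,0],"grip":255},
  {"rot":[0,0,0],"xyz":[0,0,0],"grip":255},
  {"rot":[0,0,0],"xyz":[0,0,0],"grip":255},
  {"rot":[0,0,0],"xyz":[0,0,0],"grip":255},
  {"rot":[0,0,0],"xyz":[0,0,0],"grip":255},
  {"rot":[0,0,0],"xyz":[0,0,0],"grip":255},
  {"rot":[0,0,0],"xyz":[0,0,0],"grip":255},
])

```text
clock: 6.0
tool_pos: [0.5423, -0.1088, 0.0668]
eef_rot: [-0.277, 0.961, 0.0, 0.0]
contact_force: [-0.5, -0.6, -0.6]
opening: 0.271
finger_force: 0.0
```

>>> carry_out([
  {"rot":[0,0,0],"xyz":[0,0,0],"grip":255},
  {"rot":[0,0,0],"xyz":[0,0,0],"grip":255},
  {"rot":[0,0,0],"xyz":[0,0,0],"grip":255},
  {"rot":[0,0,0],"xyz":[0,0,0],"grip":255},
  {"rot":[0,0,0],"xyz":[0,0,0],"grip":255},
])

```text
clock: 6.42
tool_pos: [0.5422, -0.1086, 0.0666]
eef_rot: [-0.277, 0.961, 0.0, -0.0]
contact_force: [-0.6, 0.3, -1.1]
opening: 0.154
finger_force: 39.9
```

>>> carry_out([
  {"rot":[0,0,0],"xyz":[0,0,-0.015],"grip":255},
  {"rot":[0,0,0],"xyz":[0,0,-0.04],"grip":255},
  {"rot":[0,0,0],"xyz":[0,0,-0.075],"grip":255},
  {"rot":[0,0,0],"xyz":[0,0,-0.11],"grip":255},
  {"rot":[0,0,0],"xyz":[0,0,-0.13],"grip":255},
  {"rot":[0,0,0],"xyz":[0,0,-0.13],"grip":255},
  {"rot":[0,0,0],"xyz":[0,0,-0.13],"grip":255},
])

```text
clock: 7.0
tool_pos: [0.5425, -0.109, 0.1972]
eef_rot: [-0.277, 0.961, -0.0, 0.001]
contact_force: [-0.9, -0.3, -2.3]
opening: 0.153
finger_force: 39.9
```

```bash
sed -i 's/O=np.array.*/O=np.array([.5105,.160])/' h.py; python3 - <<'E'
from h import *
s=r.get_state();print(s['opening'],s['finger_force'])
go(carb(.020,0,.180),np.pi+YAW)
a=r.snapshot('wrist')[:,:,::-1].copy();cv2.imwrite('pics/w7.png',a)
c=cam('wrist',s)
hsv=cv2.cvtColor(a,cv2.COLOR_BGR2HSV);m=cv2.inRange(hsv,(100,90,30),(125,255,255))
k,_=cv2.findContours(m,0,2);k=max(k,key=cv2.contourArea);x,y,w,h=cv2.boundingRect(k);print(x,y,w,h,cv2.minAreaRect(k))
# -x top edge / upper rows of blob: foot grey below
E
```

```text
0.15331233702867705 39.880441722416435
xyz [-0.1326  0.2334  0.0171] rot [-0.0009  0.0014  0.6068] at [ 0.5425 -0.109   0.1972]
264 218 41 88 ((284.0, 261.5), (87.0, 40.0), 90.0)
```

View pics/w7.png

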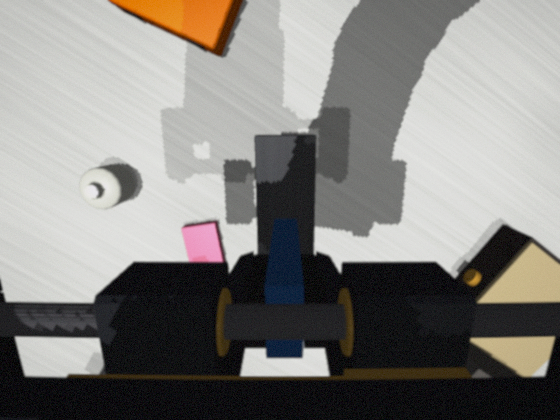

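The blade is gripped (13.5 mm opening, 40 N) and the foot sits symmetric under the hand at columns 255 to 316. Now I carry it to the cover.

>>> carry_out([
  {"rot":[0,0,0.1],"xyz":[-0.016,0.028,0],"grip":255},
  {"rot":[0,0,0.2],"xyz":[-0.032,0.057,0],"grip":255},
  {"rot":[0,0,0.3],"xyz":[-0.049,0.086,0],"grip":255},
  {"rot":[0,0,0.4],"xyz":[-0.066,0.116,0],"grip":255},
  {"rot":[0,0,0.5],"xyz":[-0.083,0.146,0],"grip":255},
  {"rot":[0,0,0.607],"xyz":[-0.1,0.176,0],"grip":255},
  {"rot":[0,0,0.607],"xyz":[-0.117,0.206,0],"grip":255},
  {"rot":[0,0,0.607],"xyz":[-0.133,0.233,0],"grip":255},
])

```text
clock: 7.72
tool_pos: [0.5288, 0.1611, 0.1947]
eef_rot: [0.022, 1.0, -0.001, -0.002]
contact_force: [0.3, 0.2, -1.8]
opening: 0.157
finger_force: 39.9
```

>>> carry_out([
  {"rot":[0,0,0],"xyz":[0,0,0],"grip":255},
  {"rot":[0,0,0],"xyz":[0,0,0],"grip":255},
  {"rot":[0,0,0],"xyz":[0,0,0],"grip":255},
  {"rot":[0,0,0],"xyz":[0,0,0],"grip":255},
])

```text
clock: 8.05
tool_pos: [0.5302, 0.1571, 0.1955]
eef_rot: [0.023, 1.0, -0.001, -0.001]
contact_force: [0.0, -0.1, -2.1]
opening: 0.155
finger_force: 39.9
```

```bash
python3 - <<'E'
from h import *
s=r.get_state();print(s['contact_force'],s['eef_rot'])
go(carb(.020,0,.125),np.pi+YAW)
c=cam('wrist',s);a=r.snapshot('wrist')[:,:,::-1].copy();cv2.imwrite('pics/w8.png',a)
h=cv2.cvtColor(a,cv2.COLOR_BGR2HSV);m=cv2.inRange(h,(15,35,70),(35,255,255));m[300:]=0
for y in range(150,262,15):
    q=np.where(m[y]>0)[0]; 
    if len(q):
        p=onplane(c,[(q[0],y),(q[-1],y)],.052);print(y,q[0],q[-1],len(q),p[:,1],p[:,1].mean())
g=cv2.cvtColor(a,cv2.COLOR_BGR2GRAY)
print([(y,np.where(g[y,240:330]<70)[0][[0,-1]]+240) for y in(140,160,180,200) if (g[y,240:330]<70).any()])
E
```

```text
[ 0.0383 -0.0543 -2.0908] [ 0.0235  0.9997 -0.0012 -0.0011]
xyz [-0.0004  0.0022  0.0705] rot [-0.0025 -0.0022 -0.0019] at [0.5302 0.1571 0.1955]
150 223 353 69 [0.108  0.2187] 0.16335052088382127
165 224 352 68 [0.1077 0.2179] 0.16280007584471193
180 221 559 83 [0.104  0.4031] 0.25354914992848493
195 225 351 67 [0.1063 0.2171] 0.16166397056511397
210 226 350 66 [0.1059 0.2162] 0.16107751538523482
225 227 348 66 [0.1056 0.2145] 0.1600267711902732
240 227 349 68 [0.1043 0.2155] 0.15986318586436032
[(140, array([254, 314])), (160, array([255, 315])), (180, array([255, 315])), (200, array([257, 314]))]
```

>>> carry_out([
  {"rot":[0,0,0],"xyz":[0,0.002,0.03],"grip":255},
  {"rot":[0,0,0],"xyz":[0,0.002,0.055],"grip":255},
  {"rot":[0,0,0],"xyz":[0,0.002,0.068],"grip":255},
  {"rot":[0,0,0],"xyz":[0,0.002,0.073],"grip":255},
  {"rot":[0,0,0],"xyz":[0,0.002,0.075],"grip":255},
  {"rot":[0,0,0],"xyz":[0,0.002,0.077],"grip":255},
  {"rot":[0,0,0],"xyz":[0,0.002,0.077],"grip":255},
  {"rot":[0,0,0],"xyz":[0,0.002,0.077],"grip":255},
])

```text
clock: 8.77
tool_pos: [0.5314, 0.1613, 0.1206]
eef_rot: [0.023, 1.0, 0.0, 0.001]
contact_force: [0.7, 0.0, -0.8]
opening: 0.156
finger_force: 39.9
```

>>> carry_out([
  {"rot":[0,0,0],"xyz":[0,-0.001,0.001],"grip":255},
  {"rot":[0,0,0],"xyz":[0,-0.001,0.002],"grip":255},
  {"rot":[0,0,0],"xyz":[0,-0.001,0.003],"grip":255},
  {"rot":[0,0,0],"xyz":[0,-0.001,0.003],"grip":255},
  {"rot":[0,0,0],"xyz":[0,-0.001,0.003],"grip":255},
])

```text
clock: 9.18
tool_pos: [0.5314, 0.1605, 0.1183]
eef_rot: [0.022, 1.0, 0.0, 0.001]
contact_force: [-2.0, 0.3, 9.1]
opening: 0.15
finger_force: 39.9
```

>>> carry_out([
  {"rot":[0,0,0],"xyz":[0,0,-0.0015],"grip":255},
  {"rot":[0,0,0],"xyz":[-0.004,0,-0.0015],"grip":255},
  {"rot":[0,0,0],"xyz":[-0.008,0,-0.0015],"grip":255},
  {"rot":[0,0,0],"xyz":[-0.012,0,-0.0015],"grip":255},
  {"rot":[0,0,0],"xyz":[-0.014,0,-0.0015],"grip":255},
  {"rot":[0,0,0],"xyz":[-0.015,0,-0.0015],"grip":255},
  {"rot":[0,0,0],"xyz":[-0.015,0,-0.0015],"grip":255},
  {"rot":[0,0,0],"xyz":[-0.015,0,-0.0015],"grip":255},
])

```text
clock: 9.85
tool_pos: [0.5448, 0.1601, 0.1184]
eef_rot: [0.022, 1.0, 0.0, -0.001]
contact_force: [-3.9, -0.0, 6.1]
opening: 0.152
finger_force: 39.9
```

>>> carry_out([
  {"rot":[0,0,0],"xyz":[-0.001,0,-0.001],"grip":255},
  {"rot":[0,0,0],"xyz":[-0.002,0,-0.001],"grip":255},
  {"rot":[0,0,0],"xyz":[-0.003,0,-0.001],"grip":255},
  {"rot":[0,0,0],"xyz":[-0.004,0,-0.001],"grip":255},
  {"rot":[0,0,0],"xyz":[-0.004,0,-0.001],"grip":255},
])

```text
clock: 10.27
tool_pos: [0.5496, 0.1593, 0.1189]
eef_rot: [0.022, 1.0, -0.0, -0.0]
contact_force: [-0.7, 0.3, -2.2]
opening: 0.153
finger_force: 39.9
```

>>> carry_out([
  {"rot":[0,0,0],"xyz":[-0.001,0,0],"grip":255},
  {"rot":[0,0,0],"xyz":[-0.0015,0,0],"grip":255},
  {"rot":[0,0,0],"xyz":[-0.002,0,0],"grip":255},
  {"rot":[0,0,0],"xyz":[-0.002,0,0],"grip":255},
  {"rot":[0,0,0],"xyz":[-0.002,0,0],"grip":255},
])

```text
clock: 10.68
tool_pos: [0.5498, 0.1592, 0.1189]
eef_rot: [0.022, 1.0, -0.001, -0.002]
contact_force: [-5.2, -0.4, 0.5]
opening: 0.157
finger_force: 39.9
```

The back now touches the flange at -5 N. I ease off slightly, press down, then press in.

>>> carry_out([
  {"rot":[0,0,0],"xyz":[0.001,0,0.001],"grip":255},
  {"rot":[0,0,0],"xyz":[0.001,0,0.002],"grip":255},
  {"rot":[0,0,0],"xyz":[0.001,0,0.003],"grip":255},
  {"rot":[0,0,0],"xyz":[0.001,0,0.0035],"grip":255},
  {"rot":[0,0,0],"xyz":[0.001,0,0.0035],"grip":255},
  {"rot":[0,0,0],"xyz":[0.001,0,0.0035],"grip":255},
], squeeze=55)

```text
clock: 11.18
tool_pos: [0.5498, 0.1595, 0.1181]
eef_rot: [0.022, 1.0, -0.0, -0.0]
contact_force: [-9.8, -1.9, 21.2]
opening: 0.152
finger_force: 54.9
```

>>> carry_out([
  {"rot":[0,0,0],"xyz":[-0.001,0,0],"grip":255},
  {"rot":[0,0,0],"xyz":[-0.002,0,0],"grip":255},
  {"rot":[0,0,0],"xyz":[-0.003,0,0],"grip":255},
  {"rot":[0,0,0],"xyz":[-0.003,0,0],"grip":255},
  {"rot":[0,0,0],"xyz":[-0.003,0,0],"grip":255},
])

```text
clock: 11.6
tool_pos: [0.5498, 0.1595, 0.1181]
eef_rot: [0.022, 1.0, -0.001, -0.003]
contact_force: [-15.5, -1.3, 27.0]
opening: 0.153
finger_force: 54.9
```

```bash
python3 - <<'E'
from h import *
s=r.get_state();print(s['contact_force'],s['moment'],s['finger_force'],(R.from_quat(s['eef_rot'])).as_matrix())
a=r.snapshot('scene')[:,:,::-1].copy();b=r.snapshot('top')[:,:,::-1].copy();w=r.snapshot('wrist')[:,:,::-1].copy()
cv2.imwrite('pics/s9.png',np.hstack([cv2.resize(a[105:205,350:440],(380,420),interpolation=2),cv2.resize(w[:,140:520],(380,420))]))
E
```

```text
[-15.5336  -1.2787  27.0169] [-0.4235  3.239  -0.0452] 54.92897919784582 [[-0.999   0.0434 -0.0053]
 [ 0.0434  0.9991 -0.002 ]
 [ 0.0052 -0.0022 -1.    ]]
```

View pics/s9.png

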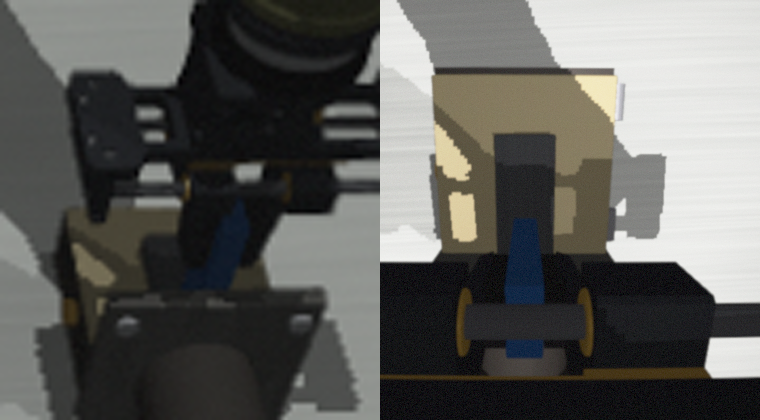

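The square sits centred on the cover against the flange. In the left crop its blade is behind the flange top at (215,270), and in the right crop its foot is centred at column 525 on the cover. The pressing has tilted the hand by about 0.3°, so I trim that out and ease the forward push slightly.

>>> carry_out([
  {"rot":[0,-0.003,0],"xyz":[0.0005,0,0],"grip":255},
  {"rot":[0,-0.006,0],"xyz":[0.001,0,0],"grip":255},
  {"rot":[0,-0.006,0],"xyz":[0.001,0,0.0005],"grip":255},
  {"rot":[0,-0.006,0],"xyz":[0.001,0,0.0005],"grip":255},
  {"rot":[0,-0.006,0],"xyz":[0.001,0,0.0005],"grip":255},
  {"rot":[0,-0.006,0],"xyz":[0.001,0,0.0005],"grip":255},
  {"rot":[0,-0.006,0],"xyz":[0.001,0,0.0005],"grip":255},
])

```text
clock: 12.33
tool_pos: [0.5498, 0.1595, 0.118]
eef_rot: [0.022, 1.0, -0.001, 0.001]
contact_force: [-14.1, -1.6, 29.3]
opening: 0.155
finger_force: 54.9
```

```bash
python3 - <<'E'
from h import *
s=r.get_state();print(s['tool_pos'],s['contact_force'],s['moment'],s['finger_force'],R.from_quat(s['eef_rot']).as_matrix()[:,2],s['qd'].max())
E
```

```text
[0.5498 0.1595 0.118 ] [-14.1246  -1.6353  29.2655] [-0.4772  3.1108 -0.0395] 54.9306222958478 [ 0.0027 -0.0019 -1.    ] 0.001775324523488369
```

```bash
python3 -c "
from plant import r
print(r.finish_job())"
```

```text
the job is handed in; nothing more can be done
None
```

I closed the cover and seated the blue square in the corner near mid-flange, then handed in at about 12.5 s still gripping it (55 N) and pressing about 29 N down and 14 N against the flange; the handover gave no verdict, and I judged "flush" from the contact forces and the pictures.

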